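# Take the filter plate out of the latched dust box and show it over the tray

## Robot

A 6-joint arm with a two-finger parallel gripper is mounted at the origin on a cart in front of the work surface, level with it; the furniture and walls round the work are solid. World frame = base frame: x ahead of the robot, y to its left, z up, the work surface at z = 0. Lengths are in m, angles in degrees, forces in N, time in s.
With the tool pointing down it reaches from about 0.3 to 0.75 m from the base axis. Payload 8.5 kg.
Tool frame: the origin (TCP) lies midway between the tips of the shut fingers; the grasp point (between the pads) lies 19 mm behind it (env.grip_depth is the distance from the TCP to the grasp point, in m); y points along the fingers, x is the direction in which the jaws open and shut, and the axes are right-handed (so a half turn about y gives the same grasp; the last joint's range is limited). The gripper opens to 85 mm and grips with 20 to 120 N. Pads are 22 mm wide; open, the fingers measure 114 mm over their backs; the gripper's body (76 mm by 85 mm) begins 54 mm behind the grasp point. The pads swing forward as they close: fully open they stand 13 mm farther back than shut.
Start: joints at [-75.934, 21.807, 74.336, -0, 83.858, -12.336], TCP at [0.245, -0.493, 0.2] pointing down, gripper open.
Joint ranges: [-178.18, 178.18], [-50.72, 133.34], [12.68, 142.11], [-81.47, 261.47], [9.98, 163.14], [-165.26, 165.26]. Speed limits (degrees/s): [136.94, 136.94, 180, 180, 180, 180].

## Interface

Orientations are given as a 3x3 rotation matrix whose columns are the frame's x, y, z axes.
In Python, from rig import env gives the robot as it stands.
- The arm moves only by the shell command python3 -m inch 'ROWS' [FORCE]. ROWS is JSON, a list that holds one entry, the list of rows, each a list of 7 numbers: the gripper command: -1 is shut, 1 is fully open, values between are in proportion, then the shift along the world's x, y, z in cm, then the turn, a rotation vector about the world's x, y, z in degrees. In form: [[[grip, dx, dy, dz, rx, ry, rz], ...]]. A call has 1 to 20 rows; each row is the pose to reach, as a shift and turn from the pose commanded when the call began; what a row does not reach only later rows make up. A row lasts 1/8 s, in which the tool goes at most 62.5 mm and 10.7 degrees, less where a joint would pass 70% of its speed; a pose out of reach is approached as far as the arm can. A call with a gripper value outside its range is refused whole. The fingers move at their own pace and stop on an object; FORCE is the grip in N (left out, the last holds). Time passes only in rows, so rows that repeat a pose let the fingers close. It gives the time, the measured TCP pose, the force and the opening at its end, in the units of the state.
- env.observe(): the state, without advancing time (a new reading comes with each control period).
- env.get_image(name): name is "scene" or "top" or "wrist"; returns a dict with "frame" (384x512x3 uint8, red, green, blue), "mtx" (3x3 intrinsics, pixels), "distortion" ([k1, k2, p1, p2, k3] as OpenCV has them; the pictures are not rectified), "rvec" (rotation vector, rad) and "tvec" (3), from world to camera coordinates, as OpenCV has them. Camera axes: x right, y down, z forward; pixel columns grow to the right and rows downward; lengths in m; the calibration is good to about 2 mm. A picture is of the moment at which its call begins. There is no depth.
- env.close_job(): hands the job in, once; it reports no verdict.
The state is a dict: "time_s": time; "q": joint angles; "qvel": joint speeds; "joint_efforts": joint torques, N m; "position": TCP position; "tool_rot": TCP orientation; "ft_force": force on the tool from outside, world axes, zero at the start; "wrist_torque": the same for the moment, N m; "grip_width": finger opening in m.
Only numpy, scipy, OpenCV 4.12 (cv2) and the standard library are available. Lean on these libraries where they do the work, as an engineer would, in place of code of your own. Each camera call takes 0.05 s, during which the arm holds its last target.

## Task

Check the dust box's filter: swing the latch lever out until it is well clear of the lid, lift the lid all the way back until it stays open by itself, and draw the filter plate straight up out of its slot by its tab. Then present it over the middle of the shallow steel tray: hold it upright and still, its width running lengthways along the tray, with its lower edge about 10 cm above the table, and finish while still holding it there in the gripper. Leave the lid open, and do not disturb the loose spanner, sanding block and screwdriver.

Things in the scene. Friction and masses are not known exactly. Their poses are not given: they have to be found in the camera images.
- filter_box: Grey sheet-metal dust box fixed to the table, 124 x 136 x 104 mm (x, y, z) on a 150 x 160 x 6 mm base, louvres on the front. Origin: centre of its underside; its -x side is the front (towards the robot), +z up. Under the lid is a cavity 112 x 124 mm, 36 mm deep, whose floor (68 mm above the table) has one slot 74 x 14 mm (long along x) centred at x = -10 mm, y = 0; the slot goes down to 6 mm above the table and holds the filter plate.
- latch (a joint): Swing of the latch lever about a vertical pivot at the front right (-y) corner of the box, rad: 0 lies straight across the lid's front (along the box's +y), growing anticlockwise seen from above, towards the robot and then outwards, stop at 2.4. It starts between 0 and 0.2, bars the lid while it lies over it and is well clear of it above 1.3. Light friction; it stays where it is left.
- latch_knob (a point): Middle of the round upright knob at the lever's free end, 16 mm diameter, 28 mm tall, black, its middle 133 mm above the table, 62 mm from the pivot axis; the 6 mm thick lever lies right below it (lever top 119 mm above the table).
- latch_pivot (a point): Point on the latch lever's vertical pivot axis, at the height of latch_knob.
- lid (a joint): Opening angle of the lid flap, rad: 0 shut, grows as its front edge is lifted up and back, stop at 1.9. Plain hinge: it falls shut below about 1.45 and falls back to its stop above about 1.65, and stays there.
- lid_pin (a point): Middle of the steel cross pin on the tongue at the lid's front edge: 16 mm diameter, 24 mm long along the box's y. With the lid shut it is 95 mm in front of the box centre and 125 mm above the table, with free space in front, below and at both ends; it can be pinched end to end from above and turns between the fingers as the lid swings. 160 mm from the hinge axis.
- lid_hinge (a point): Middle of the lid's hinge axis, at the top of the box's rear side (64 mm behind the box centre, 108 mm above the table), axis along the box's y; fixed to the box, its frame parallel to the box's.
- filter_center (a point): Centre of the filter plate (half-way up its 90 mm total height): aluminium frame 70 x 10 x 60 mm (x, y, z) with a ribbed insert, and a tab 24 x 10 x 30 mm standing on the middle of its top edge. x along its width, y through its thickness, z up. It starts standing in the slot, hidden by the shut lid. About 0.12 kg.
- filter_tab (a point): Grasp point of the filter plate's tab, 31 mm above filter_center, 14 mm below the tab's top; 10 mm thick along y.
- tray: Shallow open steel tray fixed to the table, 190 x 130 mm, 24 mm high to the top of its rim. Origin: centre of its underside; x runs along its length.
- spanner: Loose combination spanner, 181 mm long, lying between box and tray; leave alone. Origin: centre of its underside.
- sandblock: Loose tan sanding block 61 x 81 x 28 mm behind the spanner; leave alone. Origin: centre of its underside.
- driver: Loose screwdriver, 198 mm long, left of the work; leave alone. Origin: centre of its underside.
Not all that is in view belongs to the job. Of the things that look like the filter_box, the larger one is meant.

How it is judged (in metres and radians):
On the way, in this order (a step that is already met when the one before it is completed fails the run):
1. the latch lever is swung clear of the lid while the lid is still shut (value of joint latch above 1.3 rad and value of joint lid below 0.15 rad), for 0.2 s.
2. the lid is open past upright (value of joint lid above 1.6 rad), for 0.2 s.
3. the filter plate is drawn up out of its slot (z of filter_center in the frame of filter_box above 0.125 m and contact force between the fingers and filter above 0.5 N), for 0.1 s.
At the end, for the whole second after the job is handed in: Filter plate held still in the gripper, touching neither tray nor box, centre within 40 mm of the tray middle in plan and 105 to 205 mm above the table, upright within 15 degrees, width within 17 degrees of the tray length; lid open over 1.6 rad, latch over 1.2 rad (horizontal distance between filter_center and tray below 0.04 m and height (world z) of filter_center between 0.105 and 0.205 m and angle between filter_center's own z axis and vertical below 0.26 rad and angle between the x axis of filter_center and the x axis of tray, either way round below 0.3 rad and contact force between the fingers and filter above 1 N and contact force between filter and tray below 0.1 N and contact force between filter and filter_box below 0.1 N and linear speed of filter below 0.03 m/s and value of joint lid above 1.6 rad and value of joint latch above 1.2 rad); the arm keeps its last pose, push and grip.
It fails at once if a loose bystander is moved by more than 30 mm (distance of any of spanner, sandblock, driver from where it was at the start of the episode above 0.03 m).
It also fails if it takes over 69 s, if anything falls off the work surface, if the arm or the gripper's body presses on something with over 40 N, if the wrist force passes 120 N, or if a joint passes its speed limit or range.

## Working session

There is one attempt and no reset: what is moved stays moved. The work goes in short steps, Python scripts to look and compute and a shell command to move; the robot and the scene stay as the last step left them, time stands still between calls to the robot, and variables do not carry over. Pictures are saved under pics/ and viewed, and the job is handed in when it is done.

```bash
ls; mkdir -p pics; python3 - <<'E'
from rig import env
import cv2,pickle
d={}
for n in("scene","top","wrist"):
    d[n]=env.get_image(n); cv2.imwrite(f"pics/a_{n}.png",cv2.resize(d[n]["frame"][:,:,::-1],(800,600),interpolation=cv2.INTER_CUBIC))
pickle.dump(d,open("a.pkl","wb"))
print(env.observe())
E
```

```text
pics
{'time_s': 0.15, 'q': array([-7.59321296e+01,  2.18332902e+01,  7.43710570e+01, -1.20581169e-03,
        8.38570377e+01, -1.23363124e+01]), 'qvel': array([-0.04047502, -0.11106248, -0.15416   , -0.02737594,  0.08401888,
        0.02039257]), 'joint_efforts': array([ 1.84462442e-03, -4.48628283e+01, -2.31344426e+01, -1.82202821e-04,
        3.81310849e-03,  9.34426680e-06]), 'position': array([ 0.24451282, -0.49238905,  0.19956459]), 'tool_rot': array([[ 4.44702448e-01, -2.80715785e-04,  8.95678320e-01],
       [-8.95677748e-01,  1.03415070e-03,  4.44702488e-01],
       [-1.05110137e-03, -9.99999426e-01,  2.08458466e-04]]), 'ft_force': array([ 0.1027112 , -0.62774052,  0.29084781]), 'wrist_torque': array([-0.01409751,  0.03340994, -0.03245815]), 'grip_width': 0.08512574748136727}
```

View pics/a_scene.png

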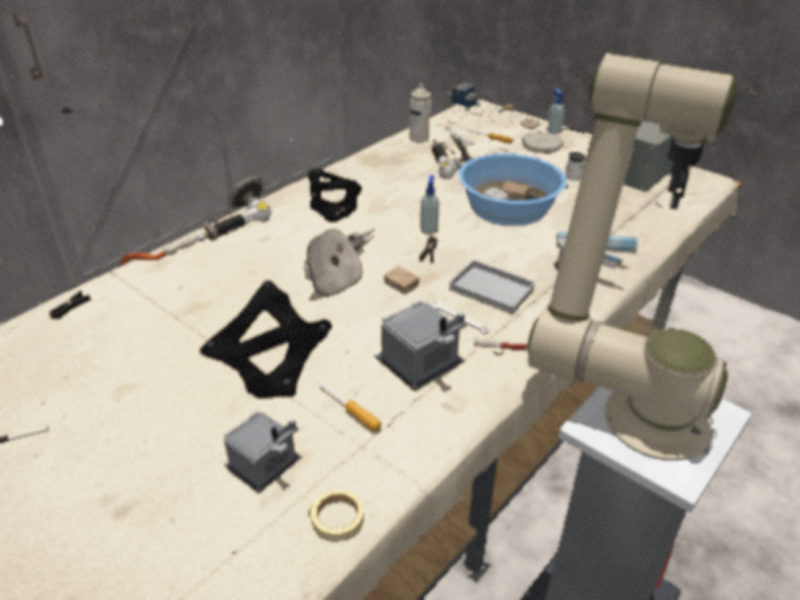

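View pics/a_top.png

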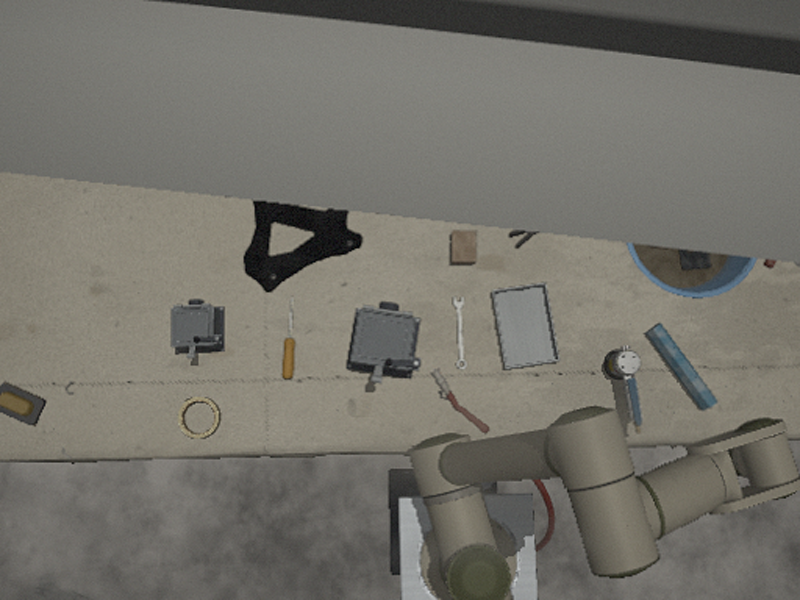

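View pics/a_wrist.png

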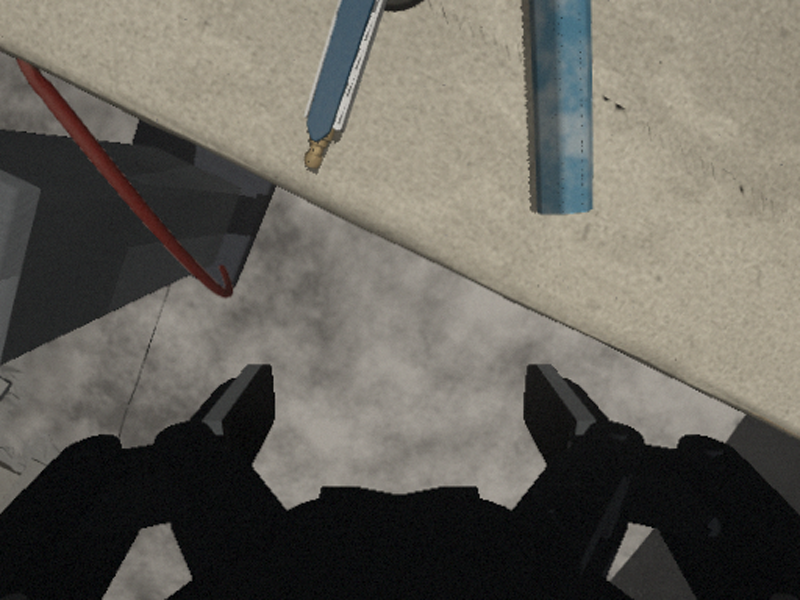

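The bigger box is at about (385,340) in the top view (800 px scale) and the tray at (524,326). I'll zoom in next.

```bash
python3 - <<'E'
import cv2,pickle
d=pickle.load(open("a.pkl","rb"))
f=d["top"]["frame"][:,:,::-1]
c=f[180:265,210:370]; cv2.imwrite("pics/b_top.png",cv2.resize(c,None,fx=5,fy=5,interpolation=cv2.INTER_CUBIC))
f=d["scene"]["frame"][:,:,::-1]
c=f[160:260,230:350]; cv2.imwrite("pics/b_scene.png",cv2.resize(c,None,fx=6,fy=6,interpolation=cv2.INTER_CUBIC))
for n in d: print(n,d[n]["mtx"],d[n]["distortion"],d[n]["rvec"],d[n]["tvec"])
E
```

```text
scene [[452.68764873   0.         259.44494872]
 [  0.         452.68764873 195.22472807]
 [  0.           0.           1.        ]] [-0.02289908  0.          0.          0.          0.        ] [ 0.89558802 -2.42098139  1.18962677] [0.54605945 0.24614739 1.53046137]
top [[490.54135558   0.         249.99591132]
 [  0.         490.54135558 191.75547151]
 [  0.           0.           1.        ]] [-0.04892836  0.          0.          0.          0.        ] [ 2.11952275 -2.17309968  0.17740067] [0.18287056 0.60806102 1.78752621]
wrist [[270.90383839   0.         255.08652412]
 [  0.         270.90383839 189.89895421]
 [  0.           0.           1.        ]] [-0.04102156  0.          0.          0.          0.        ] [-2.46533968  1.52790508  0.21210076] [-0.54915227 -0.03506062  0.3782213 ]
```

View pics/b_top.png

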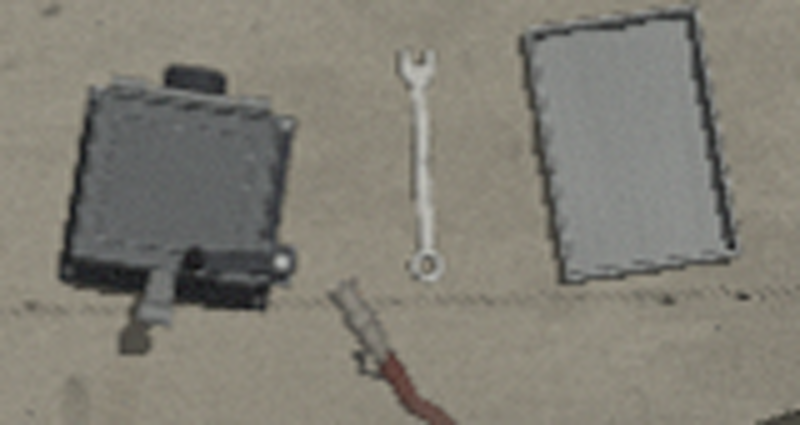

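View pics/b_scene.png

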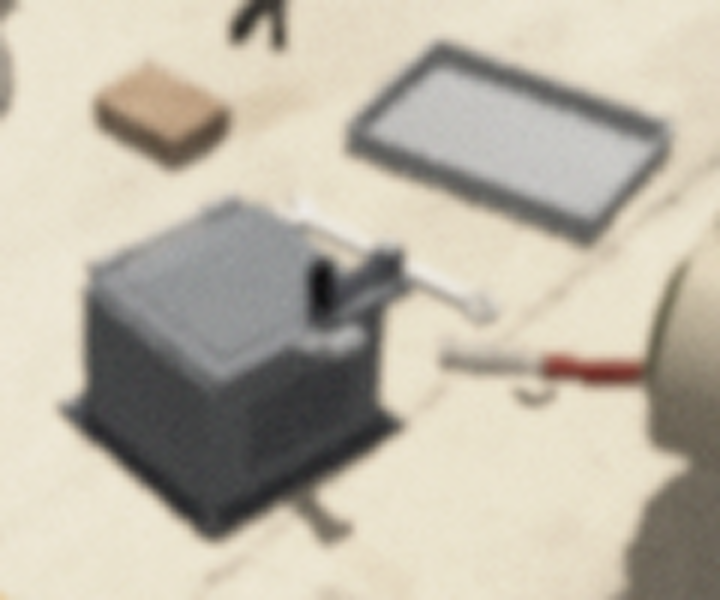

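```bash
cat > h.py <<'E'
import numpy as np,cv2,pickle
def ray(im,uv):
    p=cv2.undistortPoints(np.array([[uv]],float),im["mtx"],im["distortion"])[0,0]
    R=cv2.Rodrigues(np.array(im["rvec"]))[0]; t=np.array(im["tvec"]).ravel()
    return -R.T@t, R.T@np.array([p[0],p[1],1])
def onz(im,uv,z):
    c,d=ray(im,uv); return c+d*(z-c[2])/d[2]
def proj(im,P):
    return cv2.projectPoints(np.array(P,float).reshape(-1,3),np.array(im["rvec"]),np.array(im["tvec"]),im["mtx"],im["distortion"])[0][:,0]
def box2w(b,P):
    c,s=np.cos(b[2]),np.sin(b[2]); P=np.array(P,float).reshape(-1,3)
    return np.c_[b[0]+c*P[:,0]-s*P[:,1],b[1]+s*P[:,0]+c*P[:,1],P[:,2]]
E
python3 - <<'E'
from h import *
from scipy.optimize import least_squares
d=pickle.load(open("a.pkl","rb")); T=d["top"];S=d["scene"]
tc=lambda u,v:(210+u/5-.4,180+v/5-.4); sc=lambda u,v:(230+u/6-.4,160+v/6-.4)
tr=[onz(T,tc(*p),.024) for p in((525,35),(693,12),(735,255),(565,282))]
print("tray T",np.round(tr,3),np.mean(tr,0))
ts=[onz(S,sc(*p),.024) for p in((442,42),(668,130),(592,240),(350,145))]
print("tray S",np.round(ts,3),np.mean(ts,0))
obs=[(T,tc(65,280),(-.075,.08,.006)),(T,tc(265,307),(-.075,-.08,.006)),(T,tc(284,262),None),
 (S,sc(62,408),(.075,.08,.006)),(S,sc(212,535),(-.075,.08,.006)),(S,sc(402,425),(-.075,-.08,.006))]
obs=[o for o in obs if o[2]]
f=lambda b:np.concatenate([(proj(im,box2w(b,P))[0]-uv) for im,uv,P in obs])
r=least_squares(f,[.48,.1,0]); print(r.x,np.degrees(r.x[2]),r.fun.round(1))
print("pivot T",onz(T,tc(284,262),.125),"knob",onz(T,tc(194,260),.147), "pin",onz(T,tc(152,318),.133))
b=r.x
print("pred pivot corner",box2w(b,[[-.062,-.068,.12],[-.095,0,.125],[0,0,.104]]))
print("driver/spanner",[onz(T,tc(*p),.005) for p in((415,50),(428,275))])
for nm,im,off,sz in(("top",T,(210,180),5),("scene",S,(230,160),6)):
    w=im["frame"][off[1]:off[1]+(85 if sz==5 else 100),off[0]:off[0]+(160 if sz==5 else 120),::-1]
    w=cv2.resize(w,None,fx=sz,fy=sz,interpolation=cv2.INTER_CUBIC)
    def dr(P,c):
        uv=(proj(im,P)-off+.4)*sz; cv2.polylines(w,[uv.astype(int)],True,c,1)
    for hx,hy,z,c in((.075,.08,.006,(0,255,0)),(.062,.068,.104,(0,0,255))):
        dr(box2w(b,[(-hx,-hy,z),(hx,-hy,z),(hx,hy,z),(-hx,hy,z)]),c)
    dr(box2w(b,[(-.095,-.012,.125),(-.095,.012,.125)]),(255,0,0))
    cv2.imwrite(f"pics/c_{nm}.png",w)
E
```

```text
tray T [[ 0.63  -0.078  0.024]
 [ 0.644 -0.208  0.024]
 [ 0.459 -0.229  0.024]
 [ 0.442 -0.1    0.024]] [ 0.54362115 -0.15376712  0.024     ]
tray S [[ 0.641 -0.203  0.024]
 [ 0.458 -0.219  0.024]
 [ 0.43  -0.081  0.024]
 [ 0.614 -0.06   0.024]] [ 0.53582293 -0.14065833  0.024     ]
[ 0.5147549   0.18830457 -0.16457808] -9.429629484108306 [-1.3  0.1  0.8  0.6 -1.4 -0.6  0.   0.2  1.2 -1.1]
pivot T [0.4549846  0.11443659 0.125     ] knob [0.4563918  0.17813784 0.147     ] pin [0.41752039 0.20846727 0.133     ]
pred pivot corner [[0.44245182 0.13138125 0.12      ]
 [0.42103858 0.203869   0.125     ]
 [0.5147549  0.18830457 0.104     ]]
driver/spanner [array([0.6231906, 0.0037629, 0.005    ]), array([0.45092326, 0.00058112, 0.005     ])]
```

View pics/c_top.png

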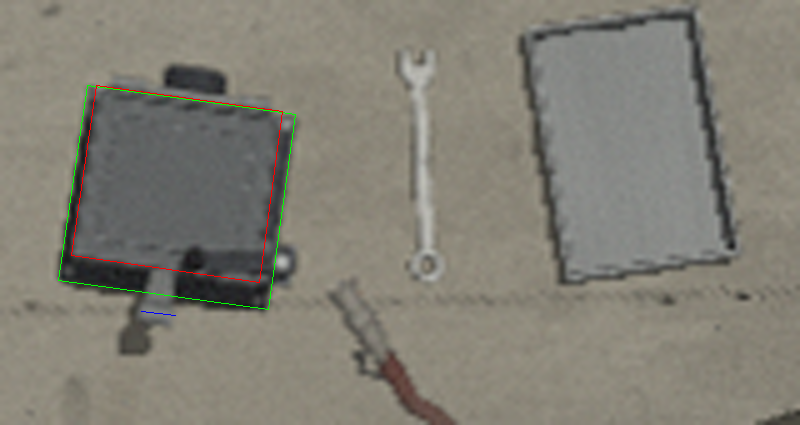

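View pics/c_scene.png

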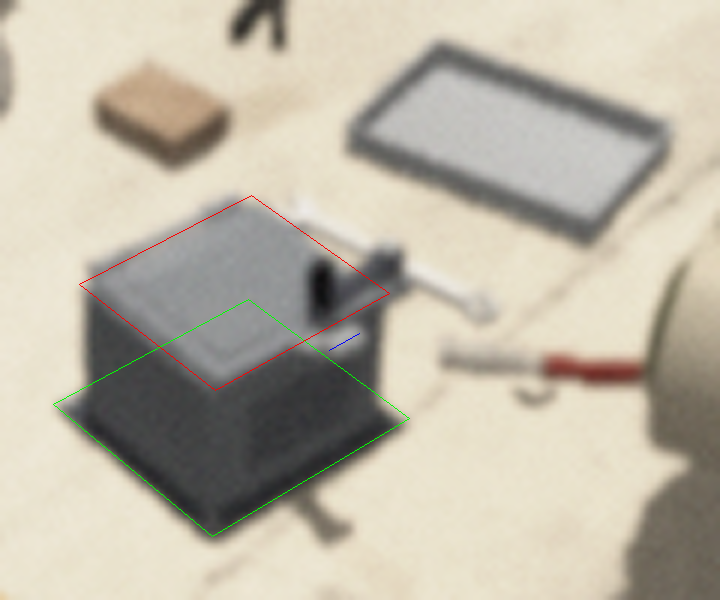

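```bash
python3 - <<'E'
from h import *
d=pickle.load(open("a.pkl","rb")); W=d["wrist"]
R=cv2.Rodrigues(np.array(W["rvec"]))[0]; C=-R.T@np.array(W["tvec"]).ravel()
Rt=np.array([[.4447,-.0003,.8957],[-.8957,.001,.4447],[-.001,-1,.0002]]); p=np.array([.2445,-.4924,.1996])
print(C, Rt.T@(C-p)); print((R@Rt).round(3))
E
```

```text
[ 0.30622033 -0.46124159  0.37327487] [-0.00063523 -0.17366222  0.06917378]
[[ 1.    -0.001  0.   ]
 [ 0.    -0.272 -0.962]
 [ 0.001  0.962 -0.272]]
```

```bash
python3 -m inch '[[[1,4,6,6,0,0,8],[1,8,12,10,0,0,16],[1,12,18,10,0,0,24],[1,14,24,10,0,0,32],[1,16,30,10,0,0,40],[1,18,36,10,0,0,48],[1,19,42,10,0,0,54],[1,20,48,10,0,0,54],[1,21,54,10,0,0,54],[1,21.5,60,10,0,0,54],[1,21.5,66,10,0,0,54],[1,21.5,67,10,0,0,54],[1,21.5,67,10,0,0,54],[1,21.5,67,10,0,0,54]]]' 20
cat > look.py <<'E'
import sys; from rig import env; from h import *
tag=sys.argv[1]; n=sys.argv[2] if len(sys.argv)>2 else "wrist"
im=env.get_image(n); pickle.dump(im,open(tag+".pkl","wb"))
cv2.imwrite(f"pics/{tag}.png",cv2.resize(im["frame"][:,:,::-1],(800,600),interpolation=cv2.INTER_CUBIC))
o=env.observe(); print(o["time_s"],o["position"].round(4),o["tool_rot"][:,0].round(3),o["ft_force"].round(1),o["grip_width"])
E
python3 look.py d1
```

```text
time_s: 1.9
position: [0.4594, 0.1771, 0.2998]
tool_rot: [[0.986, -0.001, 0.166], [-0.166, -0.0, 0.986], [-0.0, -1.0, -0.0]]
ft_force: [0.2, -0.3, 0.5]
grip_width: 0.0855
1.95 [0.4596 0.1766 0.2999] [ 0.986 -0.168 -0.   ] [ 0.4  0.3 -0.4] 0.08550089926152889
```

View pics/d1.png

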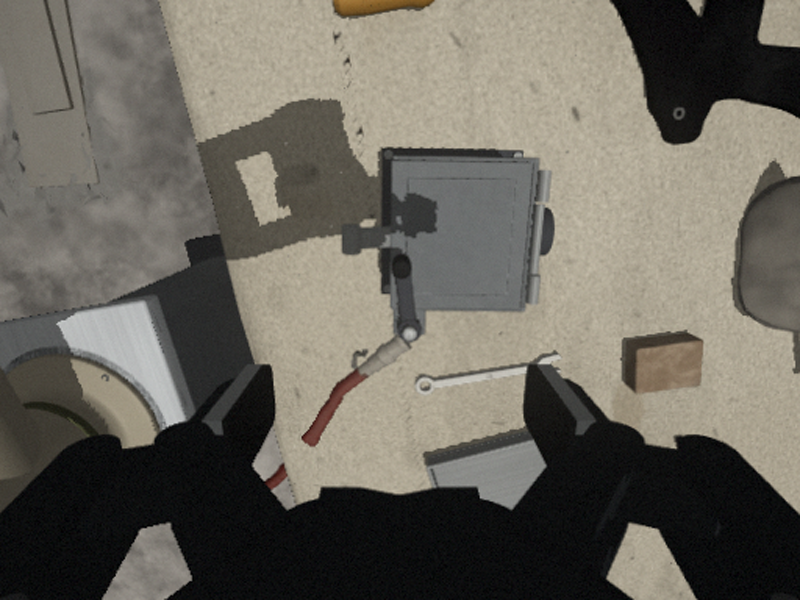

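```bash
python3 - <<'E'
from h import *
im=pickle.load(open("d1.pkl","rb"))
c=im["frame"][85:225,210:365,::-1]; cv2.imwrite("pics/d2.png",cv2.resize(c,None,fx=4,fy=4,interpolation=cv2.INTER_CUBIC))
E
```

```text
(no output)
```

View pics/d2.png

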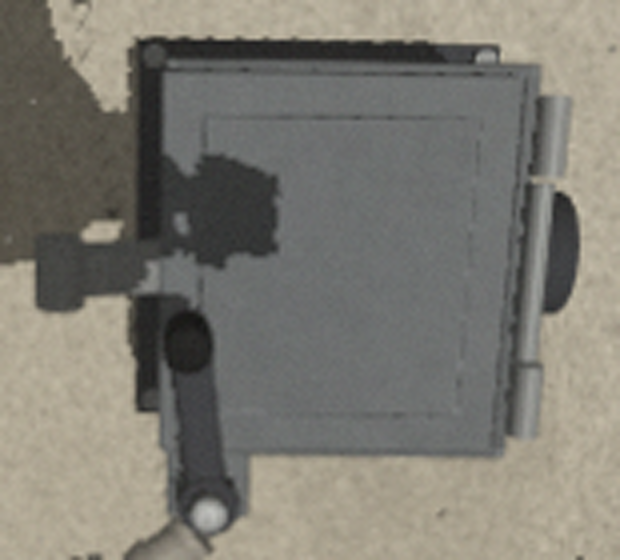

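```bash
cat > fit.py <<'E'
from h import *
from scipy.optimize import least_squares
im=pickle.load(open("d1.pkl","rb")); cr=lambda u,v:(210+u/4-.375,85+v/4-.375)
obs=[((135,40),(-.075,.08,.006)),((133,410),(-.075,-.08,.006)),((498,45),(.075,.08,.006)),((58,272),(-.095,0,.127)),((535,265),(.064,0,.112))]
f=lambda b:np.concatenate([(proj(im,box2w(b,P))[0]-cr(*uv)) for uv,P in obs])
r=least_squares(f,[.51,.19,-.16]); b=r.x
if __name__=="__main__":
    print(b,np.degrees(b[2]),r.fun.round(1))
    K=onz(im,cr(189,350),.147);P=onz(im,cr(210,515),.125)
    print("knob",K,"pivot",P,np.linalg.norm((K-P)[:2]))
    Rz=np.array([[np.cos(b[2]),np.sin(b[2])],[-np.sin(b[2]),np.cos(b[2])]])
    kb,pb=Rz@(K[:2]-b[:2]),Rz@(P[:2]-b[:2]); print("box frame",kb,pb,"latch",np.arctan2(-(kb-pb)[0],(kb-pb)[1]))
    print("pin",onz(im,cr(58,272),.127),"model",box2w(b,[-.095,0,.125]),"hinge",box2w(b,[.064,0,.108]),"tab",box2w(b,[-.01,0,.09]))
E
python3 fit.py
```

```text
[ 0.51667384  0.18792164 -0.1751885 ] -10.037561476882589 [-0.3 -1.   0.5  0.7  0.2 -1.1 -0.5 -0.   0.2  1.3]
knob [0.46150677 0.17647234 0.147     ] pivot [0.45848428 0.11365242 0.125     ] 0.06289258894661037
box frame [-0.05232712 -0.02088932] [-0.04435423 -0.0832745 ] latch 0.12711201809207712
pin [0.42374753 0.20437281 0.127     ] model [[0.42312794 0.20447954 0.125     ]] hinge [[0.57969424 0.17676684 0.108     ]] tab [[0.5068269  0.18966457 0.09      ]]
```

Box is at (0.517, 0.188) with yaw −10°, and the knob is at (0.4615, 0.1765) with lever angle 0.13. The model and measured pin agree. I'll descend on the knob next.

```bash
python3 -m inch '[[[-0.3,0.2,0,-5,0,0,-0.5],[-0.3,0.2,0,-10,0,0,-0.5],[-0.3,0.2,0,-14,0,0,-0.5],[-0.3,0.2,0,-14,0,0,-0.5],[-0.3,0.2,0,-14,0,0,-0.5]]]' 20
python3 look.py d3
```

```text
time_s: 2.58
position: [0.4626, 0.1768, 0.1618]
tool_rot: [[0.984, 0.003, 0.177], [-0.177, 0.0, 0.984], [0.003, -1.0, 0.001]]
ft_force: [0.5, -0.3, 0.4]
grip_width: 0.0299
2.625 [0.4627 0.177  0.162 ] [ 0.984 -0.176  0.003] [-0.5  0.4  0.5] 0.029800232634035556
```

View pics/d3.png

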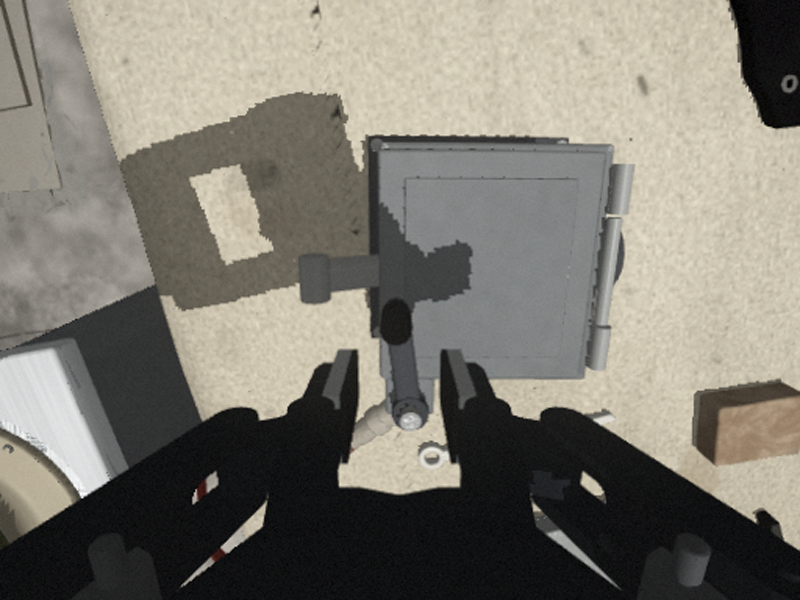

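```bash
python3 - <<'E'
from h import *
im=pickle.load(open("d3.pkl","rb"))
for v in(318,324,330): print(onz(im,(396/1.5625,v/1.5625),.147))
print(proj(im,[[.4627,.177,.162],[.4627,.177,.147],[.4627,.177,.133],[.4585,.1137,.125]])*1.5625)
E
```

```text
[0.46243061 0.1827248  0.147     ]
[0.46189974 0.17978843 0.147     ]
[0.46136438 0.17682733 0.147     ]
[[398.8317316  340.98927143]
 [398.71151402 329.19169391]
 [398.61391771 319.61317402]
 [410.97440638 420.52400836]]
```

```bash
python3 -m inch '[[[-0.3,-0.1,0,-3.6,0,0,0],[-0.3,-0.1,0,-3.6,0,0,0],[-0.6,-0.1,0,-3.6,0,0,0],[-1,-0.1,0,-3.6,0,0,0],[-1,-0.1,0,-3.6,0,0,0],[-1,-0.1,0,-3.6,0,0,0],[-1,-0.1,0,-3.6,0,0,0]]]' 20
```

```text
time_s: 3.5
position: [0.4606, 0.1774, 0.1241]
tool_rot: [[0.985, 0.0, 0.175], [-0.175, 0.0, 0.985], [0.0, -1.0, 0.0]]
ft_force: [-1.2, -0.0, -0.2]
grip_width: 0.0
```

```bash
python3 look.py d4
```

```text
3.55 [0.4606 0.1774 0.1241] [ 0.985 -0.175 -0.   ] [ 1.4  0.3 -0. ] 6.880050654461407e-05
```

View pics/d4.png

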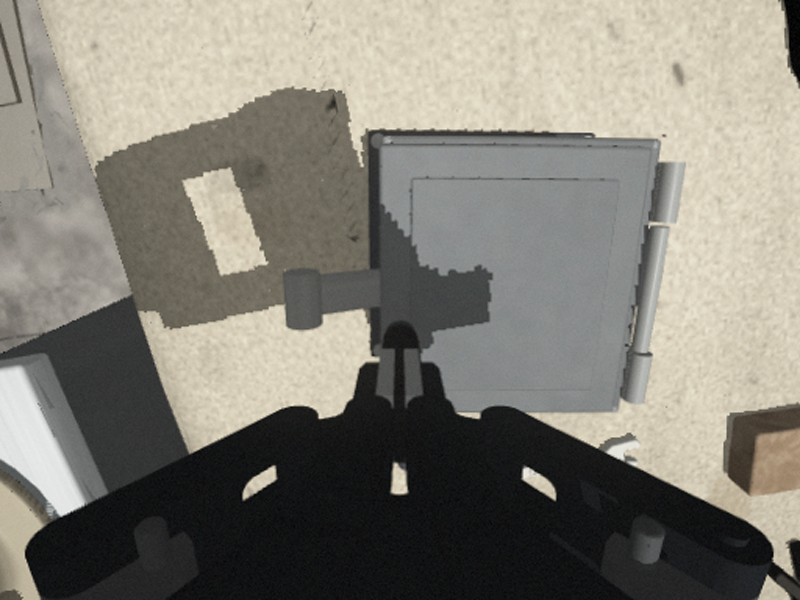

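```bash
python3 - <<'E'
from h import *
im=pickle.load(open("d4.pkl","rb"))
o=np.array([.4606,.1774,0]); z=np.array([.175,.985,0])
for h in (.119,.124,.143,.147,.165): print(h,(proj(im,[o+[0,0,h],o+.011*z+[0,0,h],o-.011*z+[0,0,h]])*1.5625).round(0).tolist())
c=im["frame"][190:330,190:330,::-1]; c=cv2.convertScaleAbs(c,alpha=2.5,beta=20); cv2.imwrite("pics/d5.png",cv2.resize(c,None,fx=4,fy=4,interpolation=cv2.INTER_CUBIC))
E
```

```text
0.119 [[399.0, 337.0], [399.0, 314.0], [399.0, 359.0]]
0.124 [[399.0, 341.0], [399.0, 317.0], [399.0, 364.0]]
0.143 [[399.0, 359.0], [399.0, 333.0], [399.0, 384.0]]
0.147 [[399.0, 363.0], [399.0, 337.0], [399.0, 389.0]]
0.165 [[399.0, 385.0], [399.0, 356.0], [399.0, 413.0]]
```

View pics/d5.png

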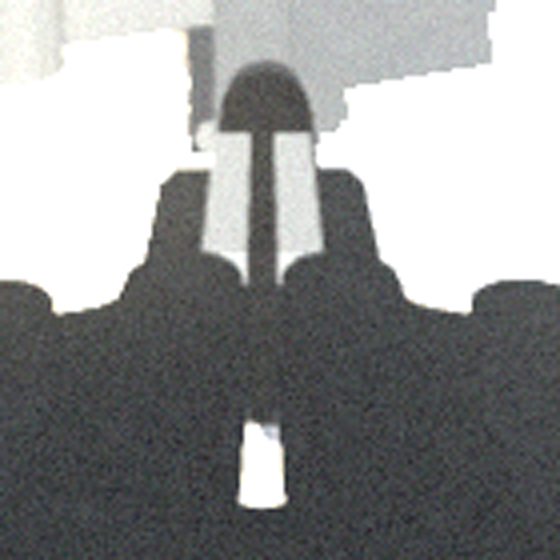

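```bash
python3 look.py e1 scene; python3 - <<'E'
from h import *
from rig import env
print(env.grip_depth)
im=pickle.load(open("e1.pkl","rb"))
c=im["frame"][130:250,240:370,::-1].copy()
c=cv2.resize(c,None,fx=5,fy=5,interpolation=cv2.INTER_CUBIC)
for p,col in(([.4606,.1774,.1241],(0,0,255)),([.4606,.1774,.143],(0,255,0)),([.4606,.1774,.152],(255,0,0))):
    u=(proj(im,p)[0]-(240,130)+.4)*5; print(u); cv2.circle(c,tuple(u.astype(int)),3,col,-1)
cv2.imwrite("pics/e2.png",c)
E
```

```text
3.6 [0.4606 0.1774 0.124 ] [ 0.985 -0.175 -0.   ] [-1.1 -0.6 -0.7] -0.0001368434725109095
0.0187
[215.41622252 393.06178195]
[216.45789879 372.01619415]
[216.9591971  361.88475927]
```

View pics/e2.png

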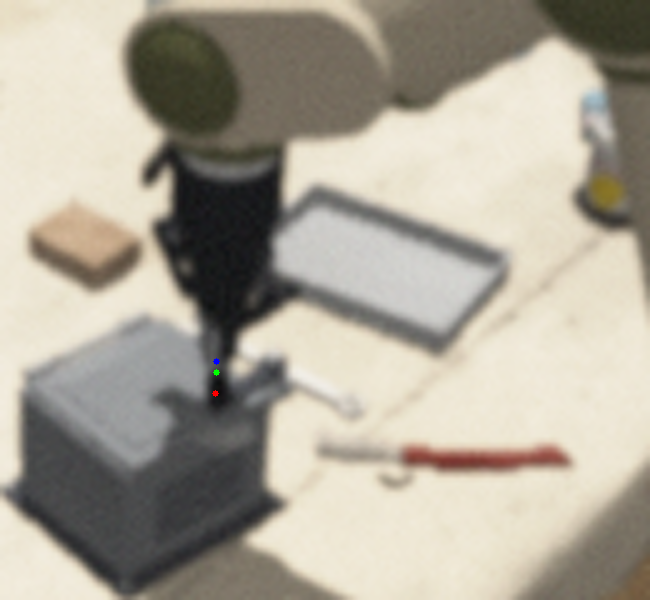

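The fingers shut on nothing. Both cameras show the visible tips at z≈0.15, just above the knob, so I'll go lower in small steps and check the force.

```bash
python3 -m inch '[[[-0.3,0,0,0,0,0,0],[-0.3,0,0,0,0,0,0],[-0.3,0,0,0,0,0,0],[-0.3,0,0,-0.4,0,0,0],[-0.3,0,0,-0.4,0,0,0]]]' 20; python3 look.py e3
```

```text
time_s: 4.22
position: [0.4603, 0.1774, 0.1196]
tool_rot: [[0.985, -0.001, 0.175], [-0.175, -0.0, 0.985], [-0.001, -1.0, -0.0]]
ft_force: [0.8, 0.8, -0.1]
grip_width: 0.0298
4.275 [0.4604 0.1774 0.1198] [ 0.985 -0.175 -0.   ] [ 0.7 -0.2  0.1] 0.029863569473944144
```

View pics/e3.png

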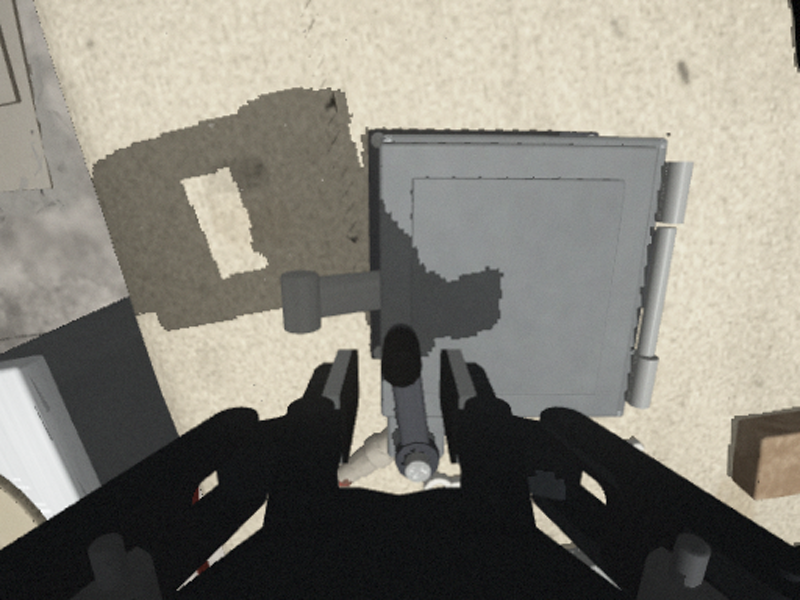

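```bash
python3 - <<'E'
from h import *
I={n:pickle.load(open(n+".pkl","rb")) for n in("d1","d3","e3")}
def tri(o):
    A=np.zeros((3,3));b=np.zeros(3)
    for n,uv in o:
        c,d=ray(I[n],uv); d/=np.linalg.norm(d); M=np.eye(3)-np.outer(d,d); A+=M;b+=M@c
    x=np.linalg.solve(A,b); return x,[(proj(I[n],x)[0]-uv).round(1).tolist() for n,uv in o]
s=1.5625
print("pivot",tri([("d1",(210+210/4-.4,85+515/4-.4)),("d3",(410/s,420/s)),("e3",(418/s,471/s))]))
print("pin",tri([("d1",(210+58/4-.4,85+272/4-.4)),("d3",(314/s,278/s)),("e3",(300/s,301/s))]))
print("knobtop",tri([("d1",(256.9,172.1)),("d3",(396/s,329/s)),("e3",(401/s,370/s))]))
print("lidcorner rear left",tri([("d1",(210+540/4,85+65/4)),("d3",(612/s,145/s)),("e3",(665/s,138/s))]))
for n in I:
    im=I[n];R=cv2.Rodrigues(np.array(im["rvec"]))[0]; print(n,-R.T@np.array(im["tvec"]).ravel())
E
```

```text
pivot (array([0.45827838, 0.11432385, 0.12613688]), [[-0.2, -0.1], [0.3, 0.5], [-0.0, -0.4]])
pin (array([0.42345235, 0.2041148 , 0.12479244]), [[0.0, 0.0], [-0.2, -0.1], [0.2, 0.1]])
knobtop (array([0.46133911, 0.17674697, 0.1469318 ]), [[-0.2, -0.2], [-0.0, 0.7], [0.4, -0.5]])
lidcorner rear left (array([0.59127957, 0.2421991 , 0.09840692]), [[-0.1, -0.4], [0.3, 0.1], [-0.2, 0.7]])
d1 [0.47092666 0.24584452 0.47352645]
d3 [0.47424889 0.2453026  0.33560239]
e3 [0.47246838 0.24591611 0.29339434]
```

```bash
python3 -m inch '[[[-0.3,0.1,0,-0.5,0,0,0],[-0.3,0.1,0,-0.5,0,0,0]]]' 20;python3 -m inch '[[[-0.3,0,0,-0.5,0,0,0],[-0.3,0,0,-0.5,0,0,0]]]' 20;  python3 look.py e4
```

```text
time_s: 4.53
position: [0.4614, 0.1773, 0.1146]
tool_rot: [[0.985, -0.001, 0.175], [-0.175, -0.0, 0.985], [-0.001, -1.0, -0.0]]
ft_force: [-0.5, 0.2, 0.4]
grip_width: 0.0302
time_s: 4.78
position: [0.4613, 0.1774, 0.1096]
tool_rot: [[0.985, -0.001, 0.175], [-0.175, -0.0, 0.985], [-0.001, -1.0, -0.0]]
ft_force: [0.6, -0.0, -0.1]
grip_width: 0.0298
4.825 [0.4614 0.1774 0.1098] [ 0.985 -0.175 -0.   ] [-0.3 -0.2 -0.3] 0.029977935199713188
```

View pics/e4.png

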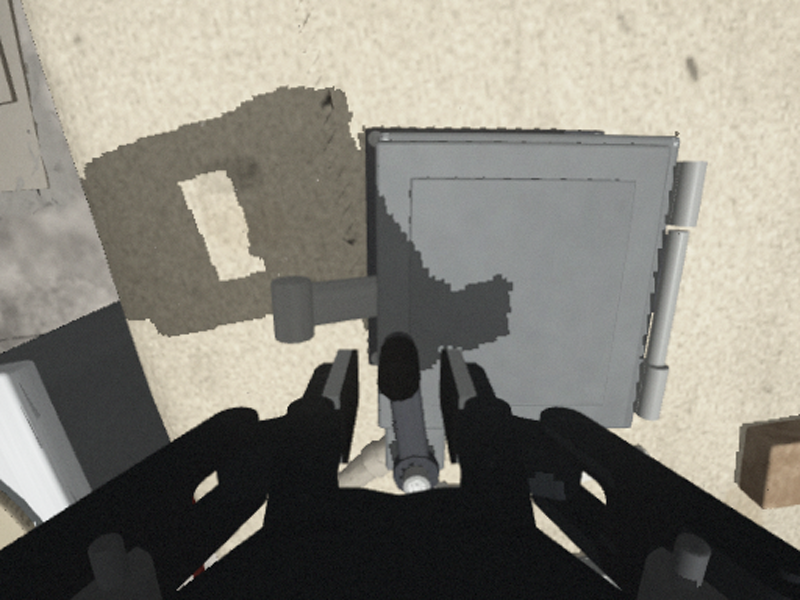

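```bash
python3 -m inch '[[[-0.3,0,0,-0.8,0,0,0],[-0.3,0,0,-0.8,0,0,0],[-0.6,0,0,-0.8,0,0,0],[-1,0,0,-0.8,0,0,0],[-1,0,0,-0.8,0,0,0],[-1,0,0,-0.8,0,0,0]]]' 20;  python3 look.py e5
```

```text
time_s: 5.58
position: [0.4616, 0.1774, 0.1021]
tool_rot: [[0.984, 0.0, 0.175], [-0.175, 0.0, 0.984], [0.0, -1.0, 0.0]]
ft_force: [-0.2, -0.5, -0.5]
grip_width: 0.0148
5.625 [0.4616 0.1774 0.1021] [ 0.985 -0.175  0.   ] [-0.   0.7 -0.2] 0.014776145121211219
```

View pics/e5.png

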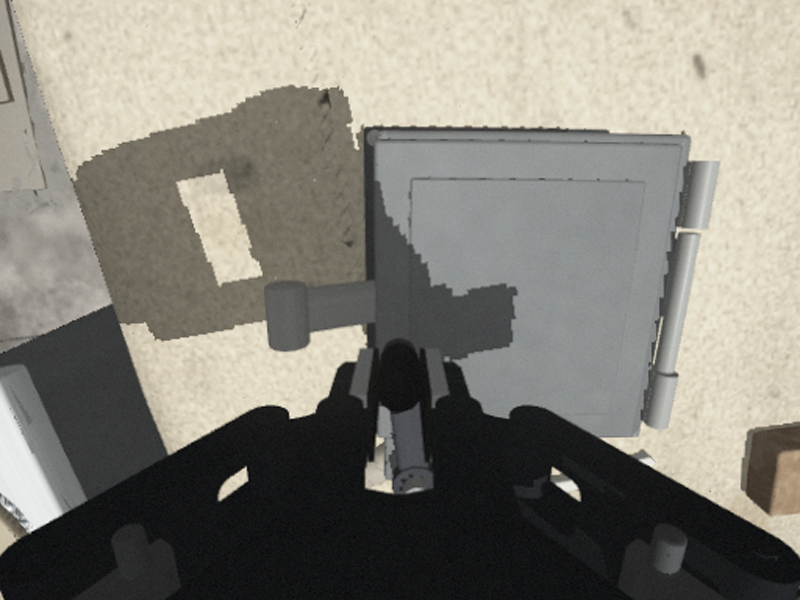

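Gripped the knob (opening 14.8 mm). The true fingertips are about 28 mm short of the reported TCP, and I'll allow for that. Next I'll swing the latch 100°.

```bash
python3 -m inch '[[[-1,-1.1,-0.04,0,0,0,10],[-1,-2.17,-0.27,0,0,0,20],[-1,-3.18,-0.68,0,0,0,30],[-1,-4.11,-1.26,0,0,0,40],[-1,-4.93,-1.99,0,0,0,50],[-1,-5.6,-2.85,0,0,0,60],[-1,-6.12,-3.82,0,0,0,70],[-1,-6.46,-4.86,0,0,0,80],[-1,-6.61,-5.95,0,0,0,90],[-1,-6.57,-7.05,0,0,0,100],[-1,-6.57,-7.05,0,0,0,100],[-1,-6.57,-7.05,0,0,0,100]]]' 20;  python3 look.py f1
```

```text
time_s: 7.12
position: [0.3949, 0.107, 0.102]
tool_rot: [[0.006, -0.002, -1.0], [1.0, -0.0, 0.006], [-0.0, -1.0, 0.002]]
ft_force: [-5.6, -1.2, 4.1]
grip_width: 0.0146
7.175 [0.3949 0.107  0.102 ] [ 0.006  1.    -0.   ] [-5.7 -1.   3.9] 0.014842789404396341
```

View pics/f1.png

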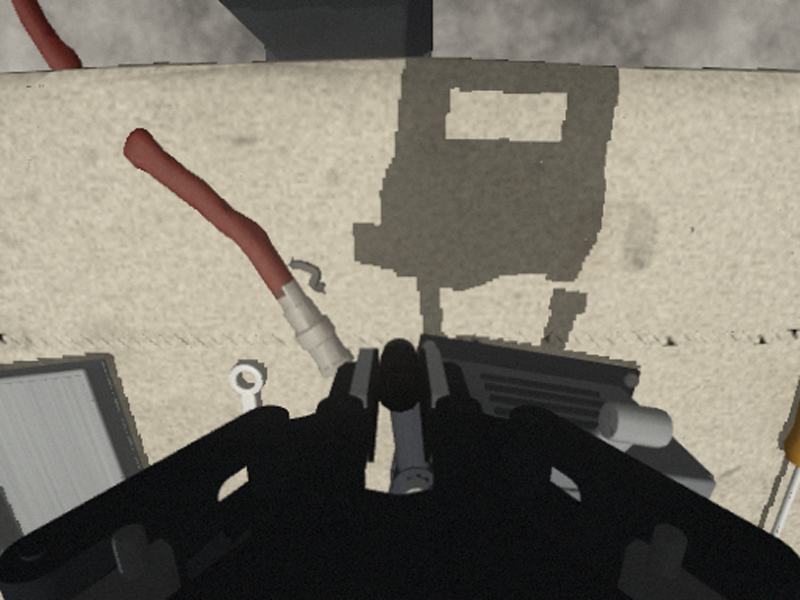

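Latch swung to about 1.87 rad. Now to release it and go to the pin.

```bash
python3 -m inch '[[[-0.2,0,0,0,0,0,0],[0.1,0,0,0,0,0,0],[0.1,0,0,0,0,0,0],[0.1,0,0,6,0,0,0],[0.1,1.4,5,7,0,0,-5],[0.1,2.85,9.7,7,0,0,-10],[0.1,2.85,9.7,7,0,0,-10],[0.1,2.85,9.7,7,0,0,-10]]]' 20;  python3 look.py g1
```

```text
time_s: 8.18
position: [0.424, 0.2036, 0.1717]
tool_rot: [[0.175, -0.001, -0.985], [0.985, -0.0, 0.175], [-0.001, -1.0, 0.001]]
ft_force: [-0.5, 0.2, -0.4]
grip_width: 0.0471
8.225 [0.4241 0.2032 0.1718] [ 0.176  0.984 -0.   ] [0.5 0.4 1. ] 0.04682098446877555
```

View pics/g1.png

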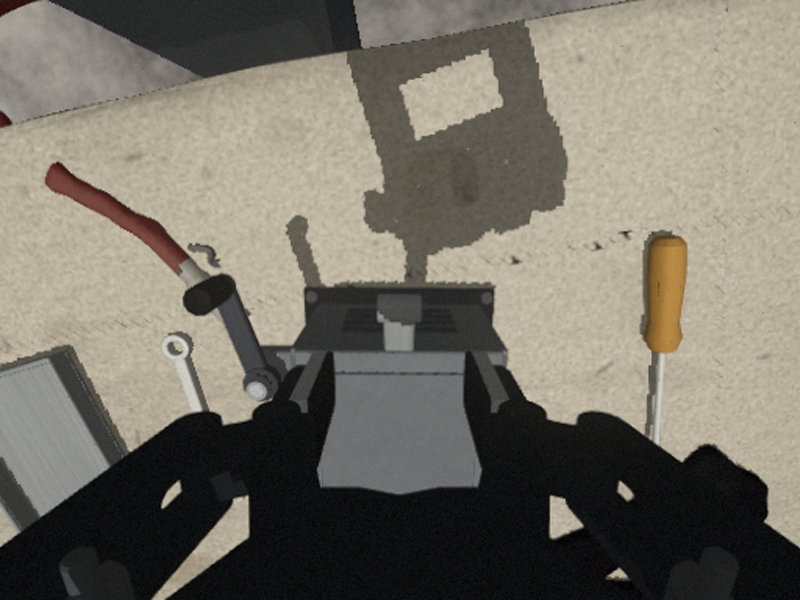

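```bash
python3 -m inch '[[[0.1,0,0.1,-5,0,0,0],[0.1,0,0.1,-9,0,0,0],[0.1,0,0.1,-9.2,0,0,0],[-0.1,0,0.1,-9.2,0,0,0],[-0.5,0,0.1,-9.2,0,0,0],[-1,0,0.1,-9.2,0,0,0],[-1,0,0.1,-9.2,0,0,0],[-1,0,0.1,-9.2,0,0,0]]]' 40;  python3 look.py g2
```

```text
time_s: 9.22
position: [0.4251, 0.2037, 0.0818]
tool_rot: [[0.175, 0.003, -0.985], [0.985, -0.002, 0.175], [-0.002, -1.0, -0.003]]
ft_force: [-0.9, -9.1, 6.2]
grip_width: 0.023
9.275 [0.4251 0.2037 0.0818] [ 0.175  0.985 -0.002] [-1.2 -8.8  6.1] 0.022928101052617986
```

View pics/g2.png

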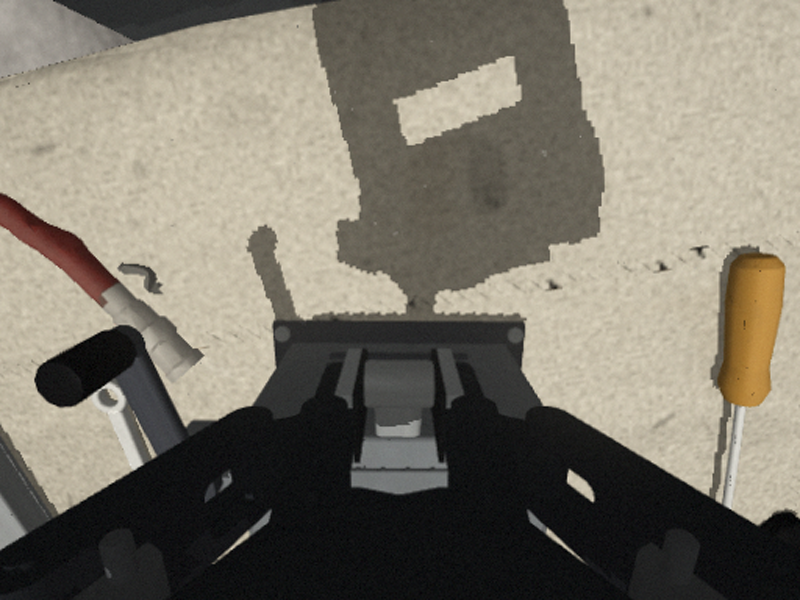

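```bash
python3 -m inch '[[[-1,0.53,-0.09,2.74,0,0,0],[-1,1.52,-0.27,5.34,0,0,0],[-1,2.94,-0.52,7.73,0,0,0],[-1,4.75,-0.84,9.83,0,0,0],[-1,4.75,-0.84,9.83,0,0,0]]]' 50;  python3 look.py g3; python3 look.py g4 scene
```

```text
time_s: 9.9
position: [0.4726, 0.1949, 0.1801]
tool_rot: [[0.177, 0.001, -0.984], [0.984, -0.002, 0.177], [-0.002, -1.0, -0.002]]
ft_force: [-0.7, -5.9, -2.8]
grip_width: 0.0224
9.95 [0.4719 0.195  0.1794] [ 0.176  0.984 -0.002] [-1.4 -6.5 -2.9] 0.022653095419216
10.0 [0.4717 0.1951 0.1792] [ 0.176  0.984 -0.002] [-0.9 -6.3 -2.5] 0.02247332093538439
```

View pics/g3.png

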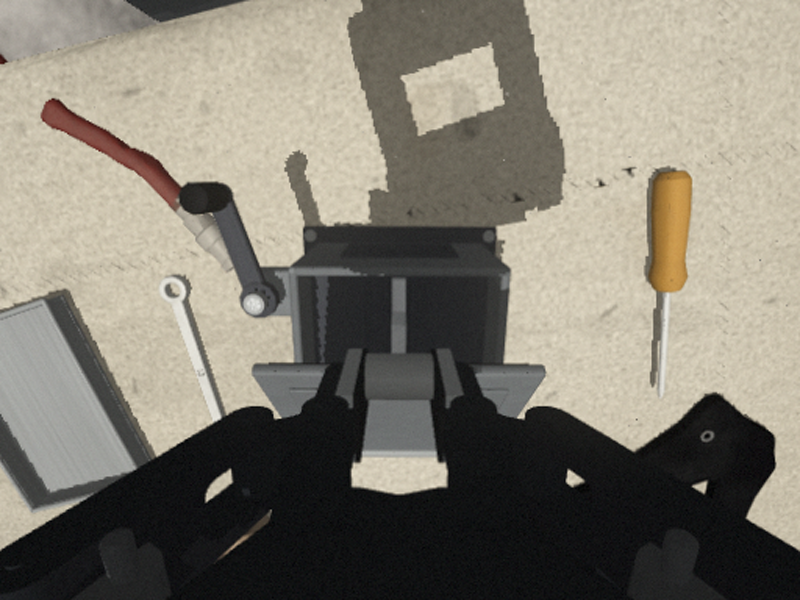

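View pics/g4.png

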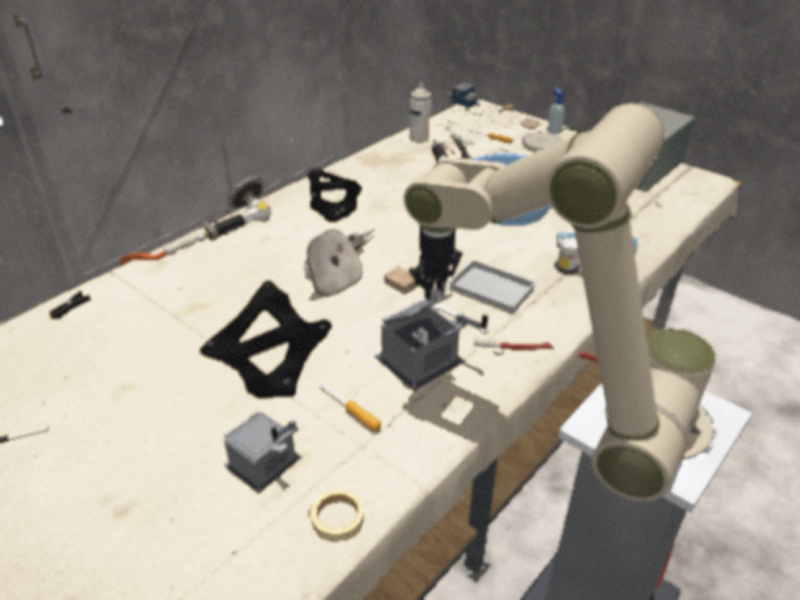

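Lid is at about 40° and the filter is visible in its slot. Continuing the arc.

```bash
python3 -m inch '[[[-1,2.13,-0.38,1.75,0,0,0],[-1,4.54,-0.8,3.1,0,0,0],[-1,7.14,-1.26,4.0,0,0,0],[-1,9.85,-1.74,4.43,0,0,0],[-1,12.6,-2.22,4.38,0,0,0],[-1,15.29,-2.7,3.84,0,0,0],[-1,16.35,-2.89,3.5,0,0,0],[-1,16.35,-2.89,3.5,0,0,0],[-1,16.35,-2.89,3.5,0,0,0]]]' 50;  python3 look.py g5; python3 look.py g6 scene
```

```text
time_s: 11.12
position: [0.6355, 0.1651, 0.2155]
tool_rot: [[0.178, 0.002, -0.984], [0.984, -0.004, 0.178], [-0.003, -1.0, -0.003]]
ft_force: [-2.9, -10.0, 5.5]
grip_width: 0.0222
11.175 [0.6354 0.1651 0.2155] [ 0.178  0.984 -0.003] [ -2.6 -10.4   3.6] 0.02202466102470157
11.225 [0.6354 0.1651 0.2155] [ 0.178  0.984 -0.003] [ -1.1 -10.1   4.6] 0.02232981263842919
```

View pics/g5.png

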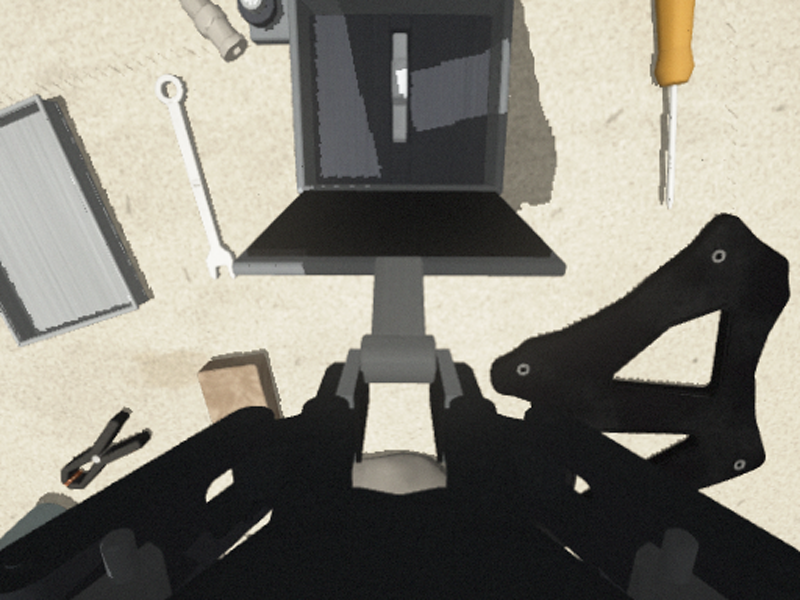

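View pics/g6.png

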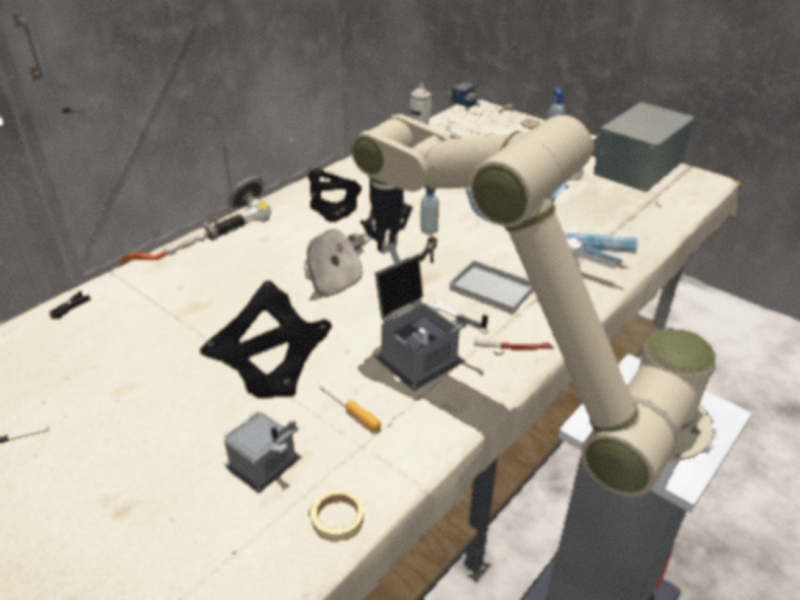

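```bash
python3 -m inch '[[[-0.4,0,0,0,0,0,0],[0.1,0,0,0,0,0,0],[0.1,0,0,0,0,0,0],[0.1,0,0,5,0,0,0],[0.1,0,0,10,0,0,0],[0.1,-4,0.7,11,0,0,0],[0.1,-9,1.6,11,0,0,0],[0.1,-13,2.4,11,0,0,0],[0.1,-13,2.4,11,0,0,0],[0.1,-13,2.4,11,0,0,0]]]' 40;  python3 look.py h1; python3 - <<'E'
from h import *
from fit import b
s=1.5625
for n,uv,z in(("g5",(401,82),.096),("g5",(400,33),.066),("g5",(400,142),.066)):
    print(n,onz(pickle.load(open(n+".pkl","rb")),(uv[0]/s,uv[1]/s),z))
print(box2w(b,[[-.01,0,.096],[-.045,0,.066],[.025,0,.066]]))
E
```

```text
time_s: 12.48
position: [0.5057, 0.1916, 0.3236]
tool_rot: [[0.175, 0.001, -0.985], [0.985, 0.0, 0.175], [0.0, -1.0, -0.001]]
ft_force: [0.6, -0.4, -0.2]
grip_width: 0.0474
12.525 [0.506  0.1915 0.3232] [ 0.176  0.984 -0.   ] [ 0.3 -0.2 -0.7] 0.04675943591249042
g5 [0.5103077  0.18928111 0.096     ]
g5 [0.47371196 0.195179   0.066     ]
g5 [0.54378565 0.18261276 0.066     ]
[[0.5068269  0.18966457 0.096     ]
 [0.47236262 0.19576485 0.066     ]
 [0.54129118 0.18356429 0.066     ]]
```

View pics/h1.png

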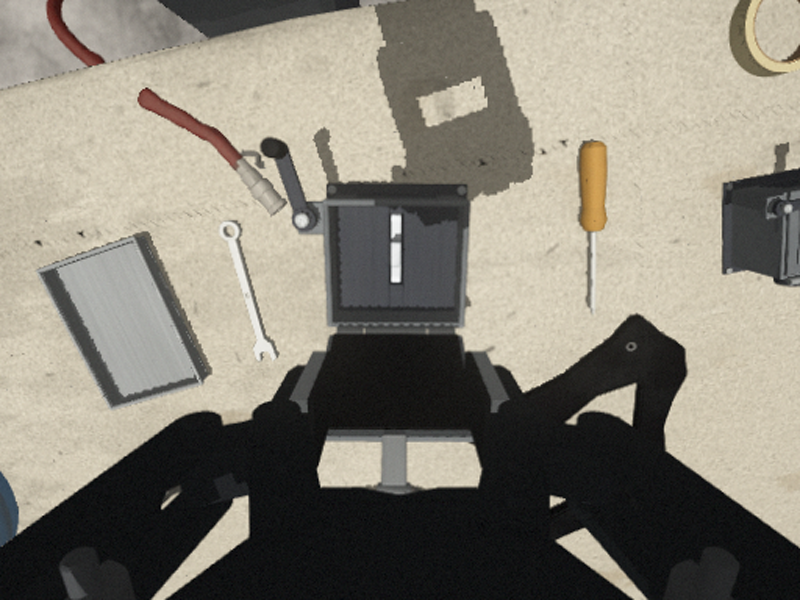

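```bash
python3 - <<'E'
from h import *
im=pickle.load(open("h1.pkl","rb")); s=1.5625
c=im["frame"][110:220,195:310,::-1]; cv2.imwrite("pics/h2.png",cv2.resize(c,None,fx=5,fy=5,interpolation=cv2.INTER_CUBIC))
c=im["frame"][140:270,15:145,::-1]; cv2.imwrite("pics/h3.png",cv2.resize(c,None,fx=4.5,fy=4.5,interpolation=cv2.INTER_CUBIC))
E
```

```text
(no output)
```

View pics/h2.png

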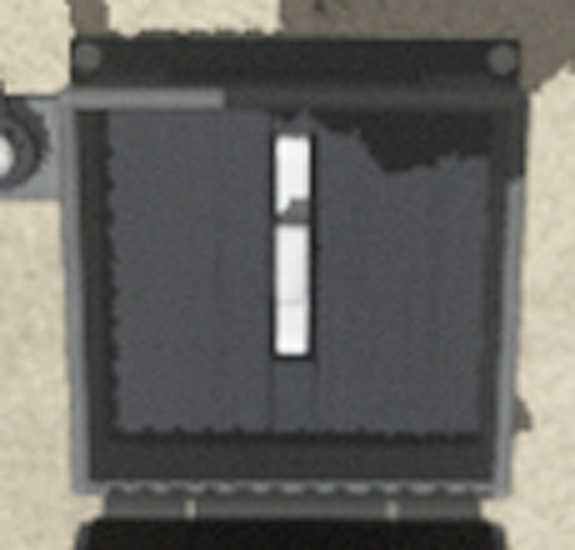

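View pics/h3.png

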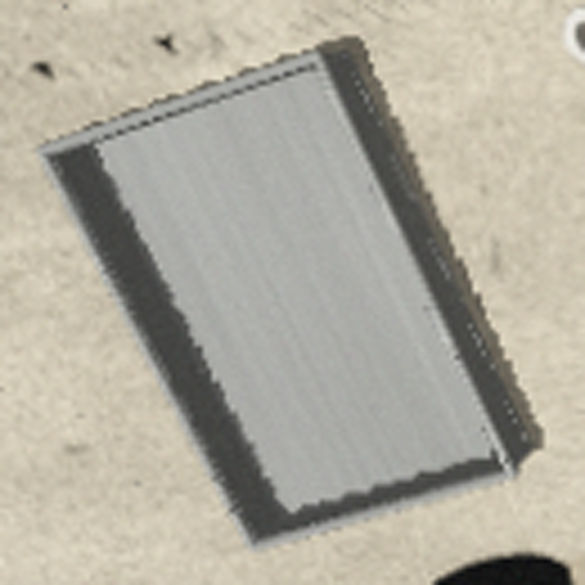

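```bash
python3 - <<'E'
from h import *
im=pickle.load(open("h1.pkl","rb"))
print("tab",onz(im,(195+293/5-.4,110+264/5-.4),.096))
t=np.array([onz(im,(15+u/4.5-.4,140+v/4.5-.4),.024) for u,v in((42,150),(322,48),(513,474),(252,545))])
print(t.round(4),t.mean(0)); 
for i in range(4):
    e=t[(i+1)%4]-t[i]; print(np.linalg.norm(e),np.degrees(np.arctan2(e[1],e[0])))
E
```

```text
tab [0.50721697 0.18898423 0.096     ]
[[ 0.4635 -0.2331  0.024 ]
 [ 0.4457 -0.1016  0.024 ]
 [ 0.6368 -0.0817  0.024 ]
 [ 0.651  -0.2108  0.024 ]] [ 0.54924155 -0.15681072  0.024     ]
0.13274453403556366 97.73550176238511
0.1921220834314737 5.930407810521304
0.12979166243627338 -83.71064305362658
0.1887759161875276 -173.19254569236796
```

```bash
python3 -m inch '[[[0,0.1,-0.2,-6,0,0,0],[0,0.1,-0.2,-12,0,0,0],[0,0.1,-0.2,-17.3,0,0,0],[0,0.1,-0.2,-17.3,0,0,0],[0,0.1,-0.2,-17.3,0,0,0]]]' 40;  python3 look.py i1
```

```text
time_s: 13.15
position: [0.508, 0.1896, 0.1522]
tool_rot: [[0.176, 0.003, -0.984], [0.984, 0.0, 0.176], [0.001, -1.0, -0.003]]
ft_force: [0.0, -0.5, 0.8]
grip_width: 0.0429
13.2 [0.508  0.1897 0.1527] [0.176 0.984 0.001] [0.3 0.  0.9] 0.04279060456109612
```

View pics/i1.png

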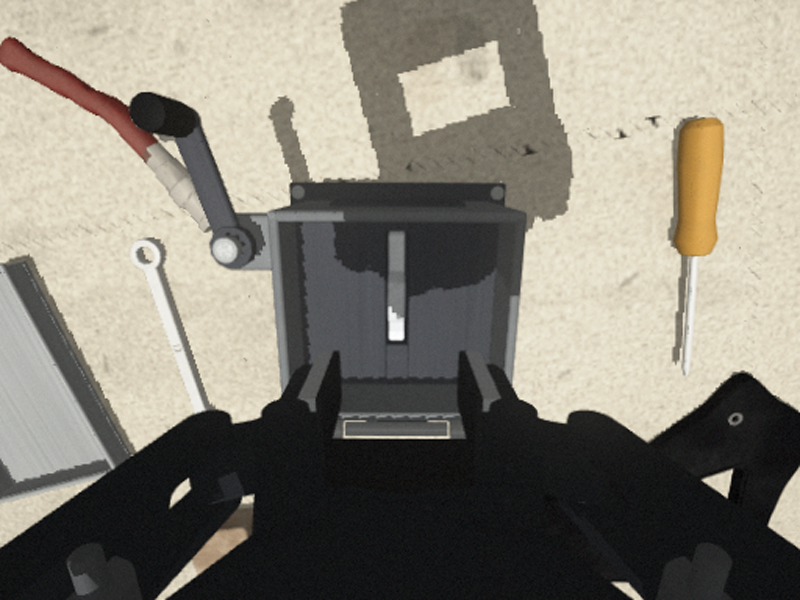

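```bash
python3 -m inch '[[[0,-0.1,0,-5,0,0,0],[0,-0.1,0,-9,0,0,0],[0,-0.1,0,-9.3,0,0,0],[0,-0.1,0,-9.3,0,0,0]]]' 40;  python3 look.py i2
```

```text
time_s: 13.7
position: [0.5069, 0.1898, 0.0595]
tool_rot: [[0.175, 0.004, -0.985], [0.985, 0.001, 0.175], [0.001, -1.0, -0.004]]
ft_force: [-0.5, 0.2, 1.5]
grip_width: 0.0428
13.75 [0.5069 0.1898 0.0597] [0.175 0.985 0.001] [ 0.2 -0.5  0.5] 0.0431992199013638
```

View pics/i2.png

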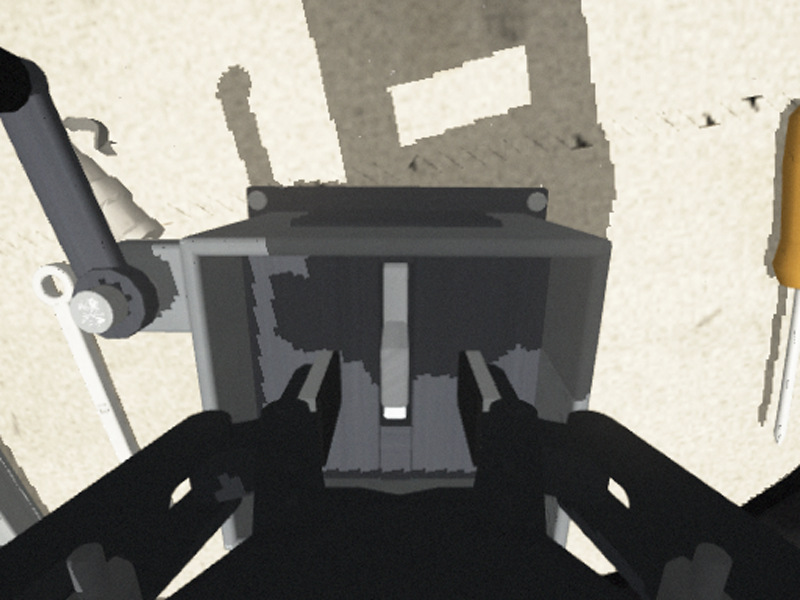

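```bash
python3 -m inch '[[[0,0,-0.15,-0.7,0,0,0],[0,0,-0.15,-1.4,0,0,0],[0,0,-0.15,-1.4,0,0,0],[-0.4,0,-0.15,-1.4,0,0,0],[-0.4,0,-0.15,-1.4,0,0,0]]]' 40;  python3 look.py i3
```

```text
time_s: 14.38
position: [0.5055, 0.1881, 0.0435]
tool_rot: [[0.175, 0.0, -0.985], [0.985, 0.0, 0.175], [0.0, -1.0, -0.0]]
ft_force: [-0.0, 0.1, -0.4]
grip_width: 0.0254
14.425 [0.5054 0.1881 0.0434] [0.175 0.985 0.   ] [-0.3 -0.1  0.3] 0.025719856626168575
```

View pics/i3.png

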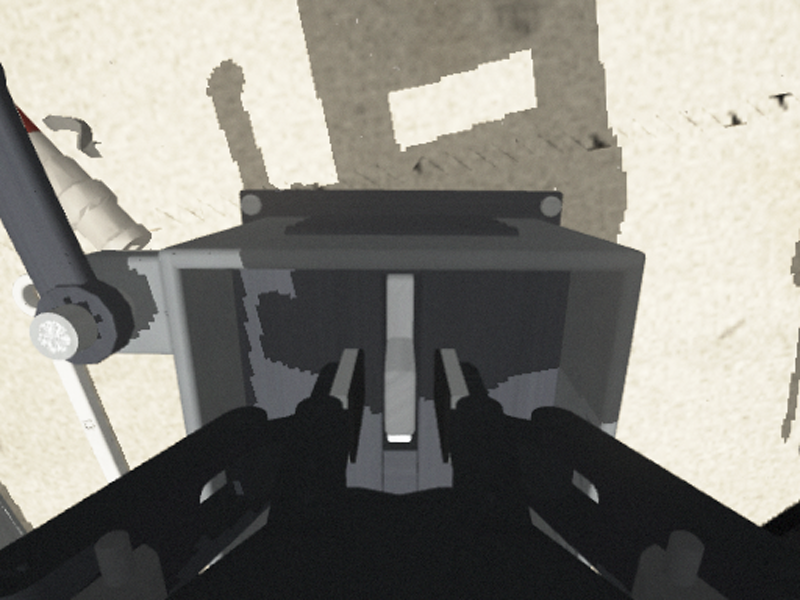

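```bash
python3 -m inch '[[[-0.7,0,0,0,0,0,0],[-1,0,0,0,0,0,0],[-1,0,0,0,0,0,0],[-1,0,0,0,0,0,0],[-1,0,0,0,0,0,0]]]' 60;  python3 look.py i4
```

```text
time_s: 15.05
position: [0.5056, 0.1881, 0.0436]
tool_rot: [[0.175, 0.001, -0.985], [0.985, 0.0, 0.175], [0.0, -1.0, -0.001]]
ft_force: [-0.1, 0.7, 4.6]
grip_width: 0.0091
15.1 [0.5056 0.1881 0.0436] [0.175 0.984 0.   ] [-0.5  0.6  4.3] 0.008670802125561894
```

View pics/i4.png

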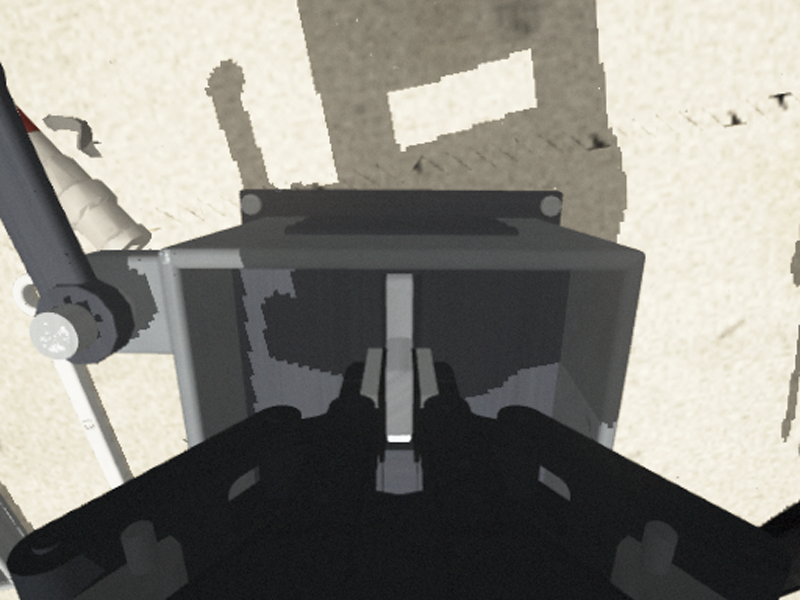

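Tab gripped (9 mm). Drawing it straight up.

```bash
python3 -m inch '[[[-1,0,0,1,0,0,0],[-1,0,0,2.5,0,0,0],[-1,0,0,4.5,0,0,0],[-1,0,0,6.5,0,0,0],[-1,0,0,9,0,0,0],[-1,0,0,12,0,0,0],[-1,0,0,15,0,0,0],[-1,0,0,17,0,0,0],[-1,0,0,17,0,0,0],[-1,0,0,17,0,0,0]]]' 60;  python3 look.py j1;python3 look.py j2 scene
```

```text
time_s: 16.35
position: [0.5048, 0.188, 0.2126]
tool_rot: [[0.175, -0.002, -0.985], [0.985, -0.0, 0.175], [-0.0, -1.0, 0.001]]
ft_force: [0.1, -0.4, -1.7]
grip_width: 0.0086
16.4 [0.5048 0.188  0.2124] [ 0.175  0.985 -0.001] [ 0.5  0.3 -1.8] 0.008534424117123997
16.45 [0.5049 0.188  0.2124] [ 0.175  0.985 -0.001] [ 0.9  0.6 -1.5] 0.008830392737995355
```

View pics/j1.png

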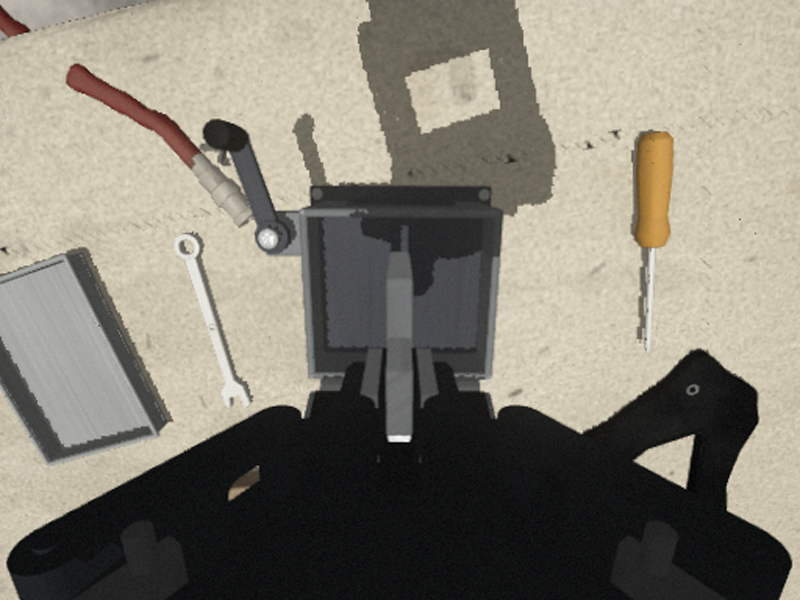

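View pics/j2.png

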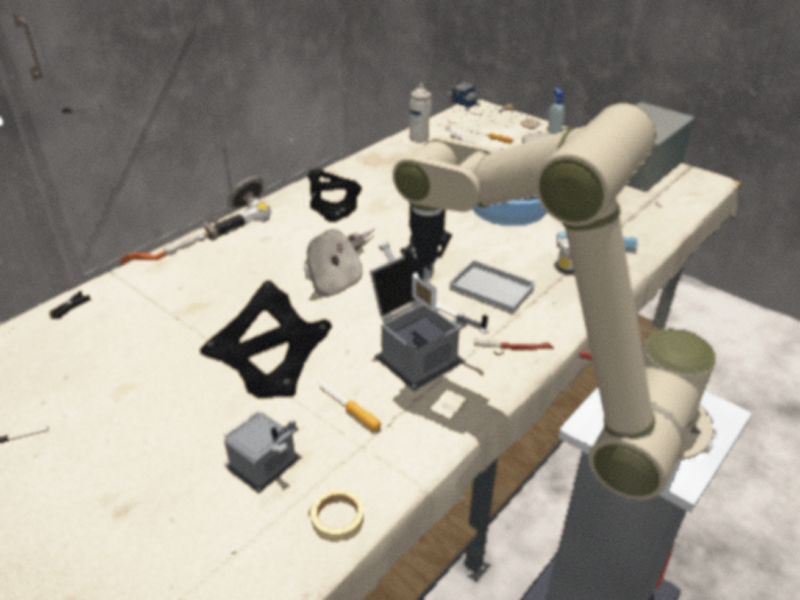

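```bash
python3 -m inch '[[[-1,-0.5,-3,0,0,0,0],[-1,-1,-7,0,0,0,0],[-1,-1.8,-11,0,0,0,0],[-1,-1.5,-15,0,0,0,3],[-1,-0.5,-19,0,0,0,7],[-1,0.8,-23,0,0,0,11],[-1,2,-27,0,0,0,14],[-1,3,-30.5,0,0,0,16.5],[-1,3.8,-33,-1,0,0,16.5],[-1,4.1,-34.4,-2.5,0,0,16.5],[-1,4.1,-34.4,-4.5,0,0,16.5],[-1,4.1,-34.4,-6.5,0,0,16.5],[-1,4.1,-34.4,-7.5,0,0,16.5],[-1,4.1,-34.4,-7.5,0,0,16.5],[-1,4.1,-34.4,-7.5,0,0,16.5]]]' 60;  python3 look.py k1;python3 look.py k2 scene; python3 look.py k3 top
```

```text
time_s: 18.32
position: [0.5467, -0.1559, 0.1389]
tool_rot: [[-0.112, 0.001, -0.994], [0.994, -0.0, -0.112], [-0.001, -1.0, -0.001]]
ft_force: [-0.2, -0.0, -1.3]
grip_width: 0.0087
18.375 [ 0.5467 -0.156   0.1391] [-0.112  0.994 -0.001] [-0.5  0.4 -1.7] 0.00866798375004416
18.425 [ 0.5467 -0.156   0.139 ] [-0.112  0.994 -0.001] [-0.2  0.1 -1.4] 0.008759893917606038
18.475 [ 0.5466 -0.156   0.1389] [-0.112  0.994 -0.001] [ 0.3  0.6 -1.2] 0.008450111089965942
```

View pics/k1.png

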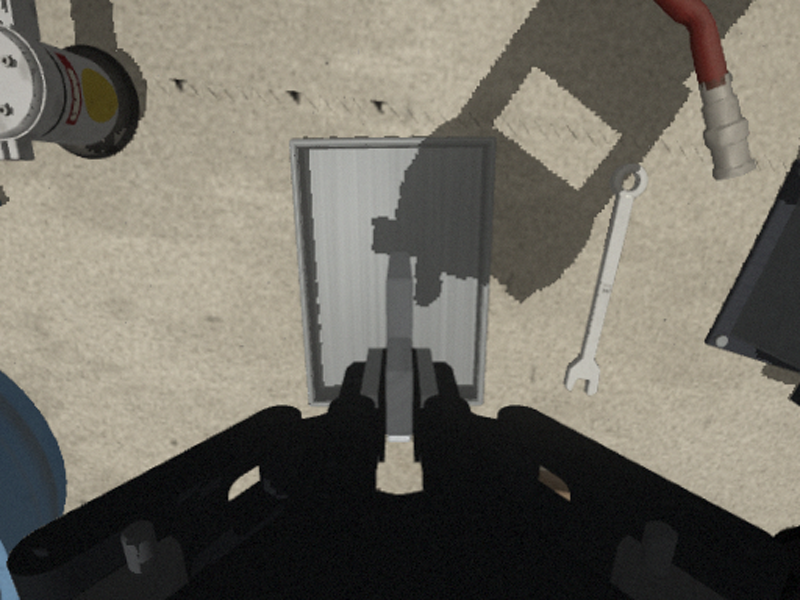

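View pics/k2.png

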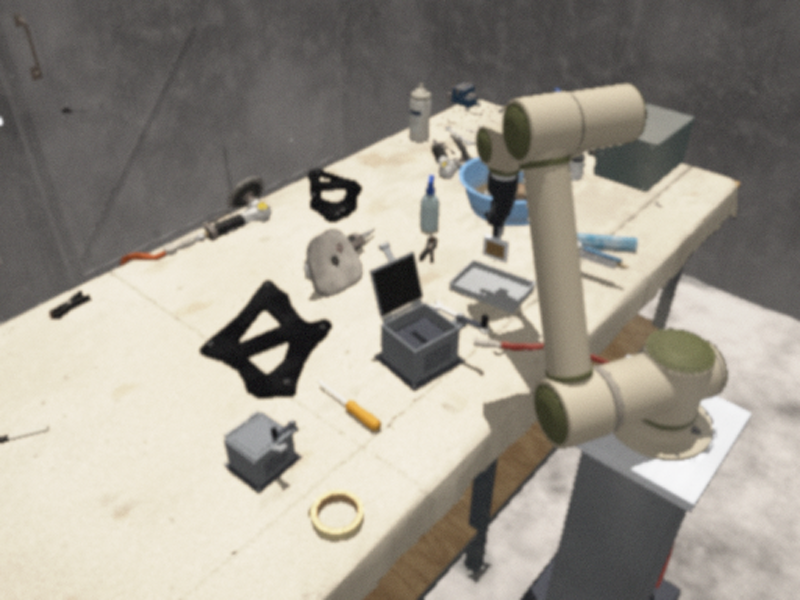

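View pics/k3.png

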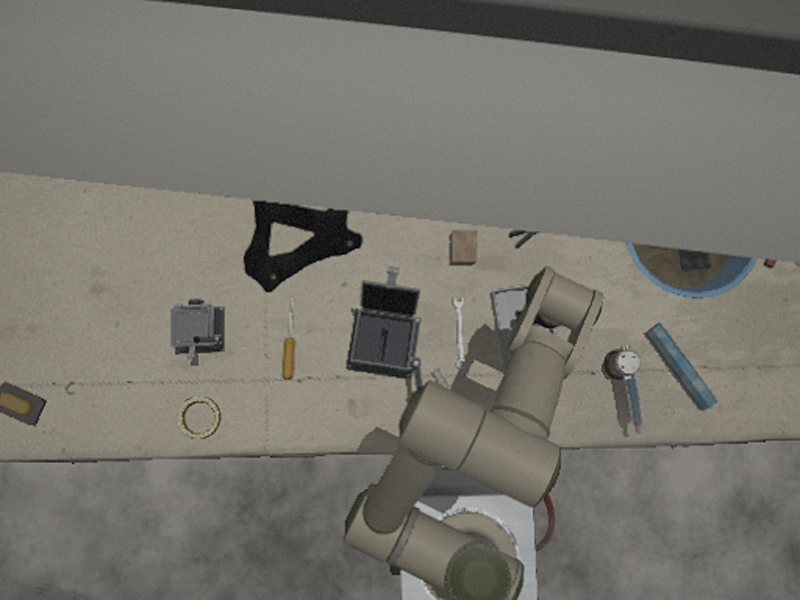

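The tab sits at the same pixels as when gripped (398,438), so it hasn't slipped. Lid and latch are open and the bystanders haven't moved. Settling briefly, then handing in.

```bash
python3 -m inch '[[[-1,0,0,0,0,0,0],[-1,0,0,0,0,0,0],[-1,0,0,0,0,0,0],[-1,0,0,0,0,0,0]]]' 60; python3 - <<'E'
from rig import env
o=env.observe(); print(o["qvel"].round(2),o["grip_width"],o["position"])
print(env.close_job())
E
```

```text
time_s: 18.98
position: [0.5464, -0.1559, 0.1383]
tool_rot: [[-0.111, 0.0, -0.994], [0.994, 0.0, -0.111], [0.0, -1.0, -0.0]]
ft_force: [-1.3, -0.3, -1.6]
grip_width: 0.0091
[-0.07  0.08 -0.02 -0.11  0.02 -0.03] 0.009107708306827155 [ 0.54636419 -0.1559235   0.13832705]
the job is handed in; nothing more can be done
None
```

The job is handed in at about 19 s of the 69 s allowed, with the filter plate held still over the tray; the system reported no verdict.

**What I did**
- **Latch:** swung about 100° to roughly 1.87 rad while the lid was still shut.
- **Lid:** lifted by its pin to about 1.8 rad and released. It stayed open in all later pictures.
- **Filter:** gripped by its tab at 60 N (9 mm opening), drawn straight up, carried to the tray and turned in line with it.

**Last checks**
- **Position:** the tool was within about 2 mm of the tray middle I measured, (0.547, −0.156). The tray-centre measurement I used and the one from the top camera agreed to about 5 mm; an early, rough one from the scene camera was about 19 mm off and I didn't use it.
- **Height:** the plate's centre is about 146 mm above the table and its lower edge about 100 mm. These come from the lift distance, not a direct measurement.
- **Alignment:** the plate's width was within about 0.2° of the tray length I measured, and the tool was vertical. The tab had not slipped in the wrist picture.
- **Bystanders:** by eye, the spanner, sanding block and screwdriver had not moved.

**What disagreed**
- **Missed grasp:** my first try at the knob closed on nothing. The real fingertips seemed to sit roughly 30 mm short of the reported tool point, in the pictures and in how the grasps behaved. I worked from what the cameras showed from then on.
- **Side force:** the wrist showed about 10 N sideways while I held the lid pin, from a small sideways misalignment. It caused no problem.

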